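# Find the rattling tin on the goldsmith's bench

### The arm

A 6-joint arm with a two-finger parallel gripper is mounted at the origin on the work surface. World frame = base frame: x ahead of the robot, y to its left, z up, the work surface at z = 0. Lengths are in mm, angles in degrees, forces in N, time in s.
With the tool pointing down it reaches from about 300 to 850 mm from the base axis. Payload 4.2 kg.
Tool frame: the origin (TCP) lies at the very end of the fingers, on their centre line; the grasp point (between the pads) lies 19 mm behind it (env.grasp_offset is the distance from the TCP to the grasp point, in mm); z points along the fingers, y is the line along which they close (so a half turn about z gives the same grasp; the last joint's range is limited). The gripper opens to 91 mm and grips with 3 to 60 N. Pads are 32 mm wide; open, the fingers measure 118 mm over their backs; the gripper's body (76 mm by 178 mm) begins 60 mm behind the grasp point.
Start: joints at [-76.433, 18.312, 89.639, -0, 72.044, -1.146], TCP at [146.045, -556.16, 213.976] pointing down, gripper open.
Joint ranges: [-177.97, 177.97], [-48.28, 115.42], [12.27, 149.76], [-77.06, 257.06], [2.81, 150.46], [-146.56, 146.56]. Speed limits (degrees/s): [147.25, 147.25, 180, 180, 180, 180].

### API

Orientations are given as [roll, pitch, yaw] about the fixed x, y, z axes, in that order (R = Rz(yaw) Ry(pitch) Rx(roll)).
In Python, from workcell import env gives the robot as it stands. The module is installed in compiled form; this text tells all that it offers.
- The arm moves only by the tool send_rows, never from a script. Its argument "motion" is a list of rows, each an object of numbers: "tx", "ty", "tz": the shift along the tool's x, y, z in units of 500 mm (1.0 is 500 mm); "rx", "ry", "rz": the turn, a rotation vector about the tool's x, y, z in units of 30 degrees (1.0 is 30 degrees); "gripper": the closure, from -1 (fully open) to 1 (shut). In form: [{"tx": .., "ty": .., "tz": .., "rx": .., "ry": .., "rz": .., "gripper": ..}, ...]. A call has 1 to 12 rows; each row shifts and turns the commanded pose from where the row before left it, along the tool's axes as they then stand; what a row does not reach is not made up. A row lasts 1/8 s, in which the tool goes at most 62.5 mm and 10.7 degrees, less where a joint would pass 70% of its speed; a pose out of reach is approached as far as the arm can. A call with a number of a shift or a turn outside -1 to 1 is refused whole. A call with a gripper value outside its range is refused whole. The fingers move at their own pace and stop on an object; "grip_force" is the grip in N (left out, the last holds). Time passes only in rows, so rows that do not move let the fingers close. It gives the time, the measured TCP pose, the force, the opening and the grip force at its end, in the units of the state.
- env.state(): the state, without advancing time (a new reading comes with each control period).
- env.grab_frame(name): name is "scene" or "top"; returns a dict with "frame" (400x640x3 uint8, red, green, blue), "vertical_fov" (degrees; the focal length in pixels is half the picture's height over the tangent of half this angle, whatever the lens; pixels are square), "cx", "cy" (the principal point, pixels), "k1" (the pictures are not rectified: a ray, as slopes to the right and down, at radius r is drawn at 1 + k1 r^2 times it, then the intrinsics apply), "rvec" (rotation vector, rad) and "tvec" (3), from world to camera coordinates, as OpenCV has them. Camera axes: x right, y down, z forward; pixel columns grow to the right and rows downward; lengths in mm; the calibration is good to about 2 mm. A picture is of the moment at which its call begins. There is no depth.
- env.job_done(): hands the job in; it is judged then, once.
The state is a dict: "time_s": time; "qpos": joint angles; "qvel": joint speeds; "effort": joint torques, N m; "ee_pos": TCP position; "ee_rot": TCP orientation; "force": force on the tool from outside, world axes, zero at the start; "torque": the same for the moment, N m; "gripper_width": finger opening in mm; "gripper_force": force on a finger pad.
Only numpy, scipy, OpenCV 4.12 (cv2) and the standard library are available. Lean on these libraries where they do the work, as an engineer would, in place of code of your own. Each camera call takes 0.05 s, during which the arm holds its last target. There are 200 camera calls.

### The job

Lift the sanding stick off the three sealed tins and lay it down flat on the bench clear of them. Then pick up and shake the tins one at a time until you find the one with the loose ball rattling inside, setting any silent tin back down flat, lid up, on the mat or bench. Finish while holding: keep the rattling tin in the gripper, level and still, held out over the round cork pad well clear of the bench (some 20 cm up), and do not put it down; leave the other things on the bench alone.

Things in the scene. Friction and masses are not known exactly. Their poses are not given: they have to be found in the camera images.
- tin_1: one of three identical sealed flat metal tins, 104 long (its x) x 64 wide (its y) x 46 high mm; origin at the centre of the underside, z up through the lid. They stand on the mat in a row in random order, long sides facing each other, centres about 135 mm apart, yaw within 0.25 rad of the world's. Any of the three may be the one with the ball, different every time
- tin_2: as tin_1, same size and origin. In one of the three a 34 mm, 0.16 kg steel ball lies loose and can run 62 mm along the tin and 22 mm across it; the other two are packed tight and nothing moves inside. A tin without ball weighs 0.17 to 0.34 kg, so weight does not tell
- tin_3: as tin_1, same size and origin. Level, the ball stays where it lies; it runs to the low end when the tin is tipped lengthwise by more than some 0.1 rad, or to and fro in a brisk shake, and knocks the end walls. Its place is felt as a shift of the weight: from end to end the moment on the wrist changes by 0.05 to 0.1 N m; in a silent tin it does not change
- stick: wooden sanding stick, a straight bar 26 mm wide (its x), 340 mm long (its y), 14 mm thick, 0.11 kg, of even weight, dark emery paper round part of it; origin at the centre of its underside. It starts lying across the lids of all three tins, its underside 49 mm above the bench
- pad: round flat cork pad, 80 mm diameter, 3 mm thick, fixed on the bench beyond the row of tins; origin at the centre of its underside, on the bench
- mat: thin dark rubber mat, 120 (its x) x 420 (its y) x 3 mm, fixed on the bench, under the row of tins; origin at the centre of its underside, on the bench
- bottle: clear glass bottle, 52 mm diameter, 120 mm high, standing; a bystander to leave alone; origin under its centre
- cup: steel cup, 70 mm diameter, 70 mm high, standing; a bystander to leave alone; origin under its centre
- graver: screwdriver-shaped hand tool with dark wooden handle, 170 mm long, lying; a bystander to leave alone; its x runs along it
- tape: roll of brown tape lying flat, 90 mm diameter, 25 mm high; a bystander to leave alone; origin under its centre
Things that resemble listed ones, but are neither listed nor needed, are in the scene too. Leave any blue look-alike of the tin_3 alone.

How it is judged:
By the outcome, as a careful person would: the job done as asked, in the order asked, and still so for the second after the job is handed in, while the arm keeps its last pose, push and grip.
It also fails if it takes over 72 s, if anything falls off the work surface, if the arm or the gripper's body presses on something with over 40 N, if the wrist force passes 120 N, or if a joint passes its speed limit or range.

## Working session

There is one attempt and no reset: what is moved stays moved. The work goes in short steps, Python scripts to look and compute and a tool call to move; the robot and the scene stay as the last step left them, time stands still between calls to the robot, and variables do not carry over. Pictures are saved under pics/ and viewed, at most 10 in all, crops included, and the job is handed in when it is done.

Besides the shell and the picture viewer there is one more tool, called after "Call:" as a command line: name --argument value ..., lists and objects as JSON in quotes. send_rows: Moves the arm, as the interface text tells. Shifts and turns lie within -1 to 1; 1 stands for 500 mm of shift or 30 degrees of turn. Its arguments: {"type":"object","properties":{"motion":{"type":"array"},"grip_force":{"type":"number"}},"required":["motion"]}

```bash
mkdir -p pics; cat > h.py <<'E'
import numpy as np, cv2
from workcell import env
def grab(n):
    d=env.grab_frame(n); return d
def K(d):
    h,w=d["frame"].shape[:2]; f=h/2/np.tan(np.radians(d["vertical_fov"])/2); return f
def ray(d,u,v,z):
    f=K(d); a=np.array([(u-d["cx"])/f,(v-d["cy"])/f]); s=a.copy()
    for _ in range(30): s=a/(1+d["k1"]*(s@s))
    R,_=cv2.Rodrigues(np.array(d["rvec"],float)); t=np.array(d["tvec"],float).ravel()
    c=-R.T@t; r=R.T@np.array([*s,1]); return c+r*(z-c[2])/r[2]
E
python3 - <<'E'
from h import *
import pickle
for n in("scene","top"):
    d=grab(n); pickle.dump(d,open(n+".pkl","wb"))
    cv2.imwrite(f"pics/{n}0.png",cv2.resize(d["frame"][:,:,::-1],(800,500),interpolation=cv2.INTER_CUBIC))
    print({k:v for k,v in d.items() if k!="frame"})
print(env.state())
E
```

```text
{'vertical_fov': 43.16045350700999, 'cx': 312.1137347059524, 'cy': 197.0914353805204, 'k1': -0.16308809471696797, 'rvec': array([ 1.66977061,  1.94296971, -0.71685406]), 'tvec': array([  73.72980215, -356.51931557, 1903.96656047])}
{'vertical_fov': 47.61363961929973, 'cx': 319.3232565376653, 'cy': 198.0092294610228, 'k1': -0.02063813249831605, 'rvec': array([ 2.17793847, -2.14523954,  0.15482914]), 'tvec': array([ -12.68578449,  541.98973353, 1345.19404308])}
{'time_s': 0.1, 'qpos': array([-7.64326008e+01,  1.83476112e+01,  8.96996869e+01, -4.00381385e-04,
        7.20433317e+01, -1.14660975e+00]), 'qvel': array([ 0.00455237, -0.08076626, -0.11084374, -0.01114351,  0.08089287,
       -0.02626642]), 'effort': array([ 3.73642706e-04, -4.13331914e+01, -2.32509702e+01,  7.28300144e-02,
        4.21616295e-02, -5.91426692e-05]), 'ee_pos': array([ 145.93276121, -555.70664011,  213.20619281]), 'ee_rot': array([-1.79909381e+02, -1.43296605e-03,  1.47141315e+01]), 'force': array([-0.43441391,  0.24429696,  0.19271926]), 'torque': array([ 0.01801109, -0.01038733,  0.02415849]), 'gripper_force': 0.0, 'gripper_width': 91.28023753919223}
```

View pics/top0.png

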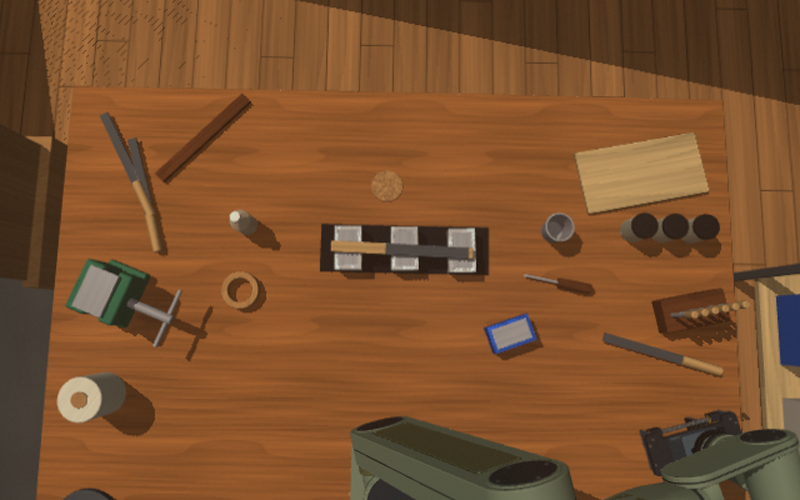

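View pics/scene0.png

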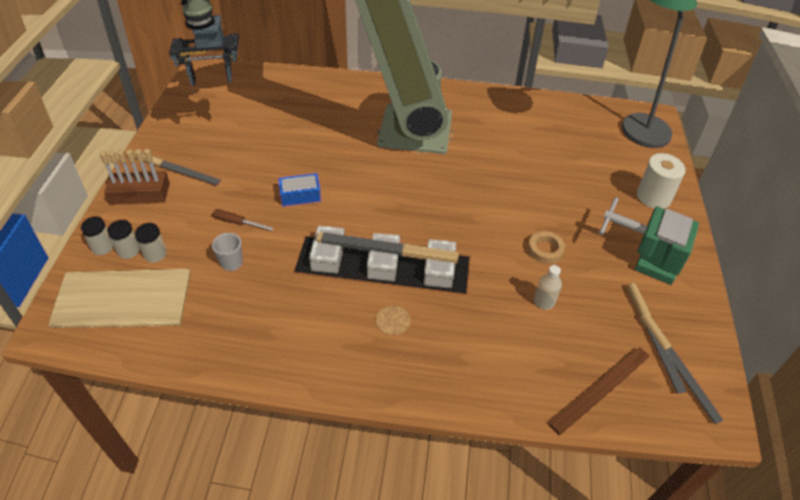

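The top view shows three tins near (347,247), (404,249), (461,250), with the stick lying across them. The pad is at (387,186) and the blue look-alike at (511,334). I'll enlarge the row.

```bash
python3 - <<'E'
from h import *
import pickle
d=pickle.load(open("top.pkl","rb"))
cv2.imwrite("pics/top1.png",cv2.resize(d["frame"][130:230,250:400,::-1],(795,530),interpolation=cv2.INTER_CUBIC)) # 5.3x
E
```

```text
(no output)
```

View pics/top1.png

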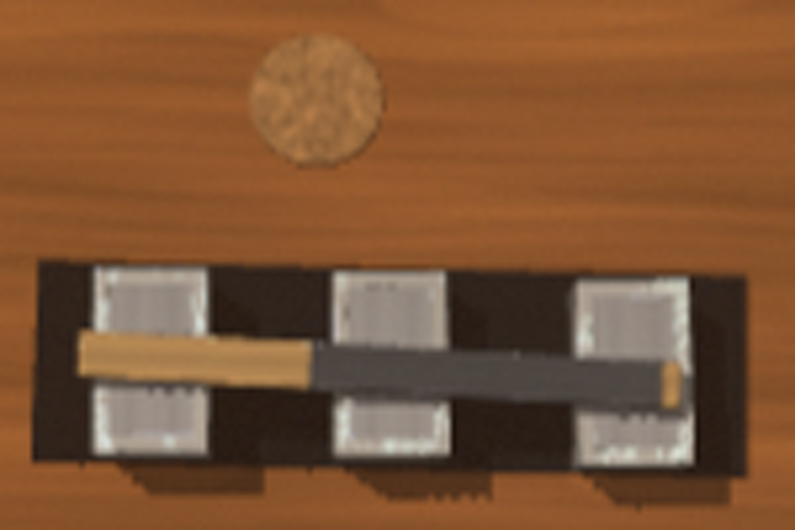

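```bash
python3 - <<'E'
from h import *
import pickle
d=pickle.load(open("top.pkl","rb"))
P=lambda x,y,z: ray(d,250+(x+.5)/5.3-.5,130+(y+.5)/5.3-.5,z)[:2]
for n,c in dict(A=[(93,268),(207,267),(208,454),(93,455)],B=[(334,271),(445,270),(449,455),(336,457)],C=[(576,281),(690,279),(692,465),(576,467)]).items():
    q=np.array([P(*p,49) for p in c]); m=q.mean(0); L=(q[0]+q[1]-q[2]-q[3])/2; print(n,m.round(1),"len",np.linalg.norm(L).round(1),"yaw",np.degrees(np.arctan2(L[1],L[0])).round(1),'w',np.linalg.norm(q[0]-q[1]).round(1))
a=(P(78,331,63)+P(78,375,63))/2;b=(P(683,362,63)+P(680,408,63))/2
print("stick",a,b,(a+b)/2,np.linalg.norm(a-b),np.degrees(np.arctan2(*(a-b)[::-1])))
print("pad",P(316,99,3))
P2=lambda x,y,z: ray(d,x*.8,y*.8,z)[:2]
for n,x,y,z in[("tape",241,290,25),("bottle",237,216,120),("cup",558,227,70),("graver",525,276,10),("graver",592,290,10),("blue",511,334,46)]: print(n,P2(x,y,z).round())
E
```

```text
A [539.5 120.3] len 107.1 yaw 1.6 w 65.0
B [540.4 -16.5] len 106.4 yaw 1.7 w 63.5
C [ 537.  -154.7] len 106.7 yaw 0.3 w 65.4
stick [541.30238741 159.85290527] [ 528.61842675 -180.00926413] [534.96040708 -10.07817943] 340.09877543175514 87.86266213587378
pad [704.20370322  29.25743112]
tape [433. 377.]
bottle [598. 370.]
cup [ 593. -384.]
graver [ 479. -317.]
graver [ 447. -484.]
blue [ 337. -273.]
```

```bash
cat >> h.py <<'E'
from scipy.spatial.transform import Rotation as Ro, Slerp
import json
def cur():
    s=env.state(); return np.array(s["ee_pos"]),Ro.from_euler("xyz",s["ee_rot"],degrees=True),s
def plan(*wps,start=None,g=-1):
    """wps: (x,y,z,roll,pitch,yaw,n rows); prints rows, rounding error carried along"""
    if start is None: p,R,_=cur()
    else: p=np.array(start[:3],float); R=Ro.from_euler("xyz",start[3:6],degrees=True)
    out=[]
    for w in wps:
        q=np.array(w[:3],float); T=Ro.from_euler("xyz",w[3:6],degrees=True); n=w[6]
        p0=p.copy(); sl=Slerp([0,1],Ro.concatenate([R,T]))
        for i in range(1,n+1):
            pt=p0+(q-p0)*i/n; Rt=sl(i/n)
            t=np.round(R.inv().apply(pt-p)/500,3); r=np.round((R.inv()*Rt).as_rotvec()/np.radians(30),3)
            out.append({k:float(v) for k,v in zip(("tx","ty","tz","rx","ry","rz"),[*t,*r]) if v}|{"gripper":g})
            p=p+R.apply(t*500); R=R*Ro.from_rotvec(r*np.radians(30))
    print(json.dumps(out)); print("end",p.round(1),R.as_euler("xyz",degrees=True).round(2))
E
python3 -c "
from h import *
plan((537,45,180,180,0,88,15),(537,45,60,180,0,88,5))"
```

```text
[{"tx": 0.071, "ty": -0.064, "tz": 0.005, "rz": -0.163, "gripper": -1}, {"tx": 0.076, "ty": -0.058, "tz": 0.004, "rz": -0.163, "gripper": -1}, {"tx": 0.08, "ty": -0.051, "tz": 0.005, "rz": -0.163, "gripper": -1}, {"tx": 0.085, "ty": -0.045, "tz": 0.004, "rx": -0.001, "ry": -0.001, "rz": -0.162, "gripper": -1}, {"tx": 0.088, "ty": -0.036, "tz": 0.005, "rz": -0.163, "gripper": -1}, {"tx": 0.091, "ty": -0.03, "tz": 0.004, "rz": -0.163, "gripper": -1}, {"tx": 0.094, "ty": -0.021, "tz": 0.005, "rz": -0.163, "gripper": -1}, {"tx": 0.094, "ty": -0.013, "tz": 0.004, "rz": -0.163, "gripper": -1}, {"tx": 0.096, "ty": -0.006, "tz": 0.004, "rx": -0.001, "rz": -0.163, "gripper": -1}, {"tx": 0.095, "ty": 0.003, "tz": 0.005, "rz": -0.163, "gripper": -1}, {"tx": 0.095, "ty": 0.011, "tz": 0.004, "rz": -0.162, "gripper": -1}, {"tx": 0.094, "ty": 0.02, "tz": 0.005, "ry": -0.001, "rz": -0.163, "gripper": -1}, {"tx": 0.091, "ty": 0.026, "tz": 0.004, "rz": -0.163, "gripper": -1}, {"tx": 0.089, "ty": 0.035, "tz": 0.005, "rz": -0.163, "gripper": -1}, {"tx": 0.086, "ty": 0.042, "tz": 0.004, "rx": -0.001, "rz": -0.163, "gripper": -1}, {"tz": 0.048, "gripper": -1}, {"tz": 0.048, "gripper": -1}, {"tz": 0.048, "gripper": -1}, {"tz": 0.048, "gripper": -1}, {"tz": 0.048, "gripper": -1}]
end [536.8  45.   60. ] [179.99   0.    88.  ]
```

Call:
send_rows --motion '[{"tx": 0.071,"ty": -0.064,"tz": 0.005,"rz": -0.163,"gripper": -1},{"tx": 0.076,"ty": -0.058,"tz": 0.004,"rz": -0.163,"gripper": -1},{"tx": 0.08,"ty": -0.051,"tz": 0.005,"rz": -0.163,"gripper": -1},{"tx": 0.085,"ty": -0.045,"tz": 0.004,"rz": -0.163,"gripper": -1},{"tx": 0.088,"ty": -0.036,"tz": 0.005,"rz": -0.163,"gripper": -1},{"tx": 0.091,"ty": -0.03,"tz": 0.004,"rz": -0.163,"gripper": -1},{"tx": 0.094,"ty": -0.021,"tz": 0.005,"rz": -0.163,"gripper": -1},{"tx": 0.094,"ty": -0.013,"tz": 0.004,"rz": -0.163,"gripper": -1},{"tx": 0.096,"ty": -0.006,"tz": 0.004,"rz": -0.163,"gripper": -1},{"tx": 0.095,"ty": 0.003,"tz": 0.005,"rz": -0.163,"gripper": -1},{"tx": 0.095,"ty": 0.011,"tz": 0.004,"rz": -0.163,"gripper": -1},{"tx": 0.094,"ty": 0.02,"tz": 0.005,"rz": -0.163,"gripper": -1}]'

```text
invalid input at $.motion[0]: expected keys tx, ty, tz, rx, ry, rz, gripper
```

Call:
send_rows --motion '[{"tx": 0.091,"ty": 0.026,"tz": 0.004,"rz": -0.163,"gripper": -1},{"tx": 0.089,"ty": 0.035,"tz": 0.005,"rz": -0.163,"gripper": -1},{"tx": 0.086,"ty": 0.042,"tz": 0.004,"rz": -0.163,"gripper": -1},{"gripper": -1},{"gripper": -1},{"gripper": -1}]'

```text
invalid input at $.motion[0]: expected keys tx, ty, tz, rx, ry, rz, gripper
```

```bash
python3 -c "
from h import *
print(env.state())
plan((537,45,75,180,0,88,5),(537,45,37,180,0,88,4))"
```

```text
{'time_s': 0.1, 'qpos': array([-7.64326008e+01,  1.83476112e+01,  8.96996869e+01, -4.00381385e-04,
        7.20433317e+01, -1.14660975e+00]), 'qvel': array([ 0.00455237, -0.08076626, -0.11084374, -0.01114351,  0.08089287,
       -0.02626642]), 'effort': array([ 3.73642706e-04, -4.13331914e+01, -2.32509702e+01,  7.28300144e-02,
        4.21616295e-02, -5.91426692e-05]), 'ee_pos': array([ 145.93276121, -555.70664011,  213.20619281]), 'ee_rot': array([-1.79909381e+02, -1.43296605e-03,  1.47141315e+01]), 'force': array([-0.43441391,  0.24429696,  0.19271926]), 'torque': array([ 0.01801109, -0.01038733,  0.02415849]), 'gripper_force': 0.0, 'gripper_width': 91.28023753919223}
[{"tx": 0.212, "ty": -0.193, "tz": 0.056, "rx": -0.001, "rz": -0.489, "gripper": -1}, {"tx": 0.254, "ty": -0.132, "tz": 0.055, "ry": -0.001, "rz": -0.488, "gripper": -1}, {"tx": 0.28, "ty": -0.064, "tz": 0.055, "rx": -0.001, "rz": -0.489, "gripper": -1}, {"tx": 0.286, "ty": 0.009, "tz": 0.056, "rz": -0.488, "gripper": -1}, {"tx": 0.275, "ty": 0.081, "tz": 0.055, "ry": -0.001, "rz": -0.489, "gripper": -1}, {"tz": 0.019, "gripper": -1}, {"tz": 0.019, "gripper": -1}, {"tz": 0.019, "gripper": -1}, {"tx": 0.001, "tz": 0.019, "rx": -0.001, "gripper": -1}]
end [537.   45.2  37.1] [1.7999e+02 1.0000e-02 8.8000e+01]
```

All the keys are required, so I'll send full rows.

Call:
send_rows --motion '[{"tx": 0.071,"ty": -0.064,"tz": 0.005,"rx": 0,"ry": 0,"rz": -0.163,"gripper": -1},{"tx": 0.076,"ty": -0.058,"tz": 0.004,"rx": 0,"ry": 0,"rz": -0.163,"gripper": -1},{"tx": 0.08,"ty": -0.051,"tz": 0.005,"rx": 0,"ry": 0,"rz": -0.163,"gripper": -1},{"tx": 0.085,"ty": -0.045,"tz": 0.004,"rx": 0,"ry": 0,"rz": -0.163,"gripper": -1},{"tx": 0.088,"ty": -0.036,"tz": 0.005,"rx": 0,"ry": 0,"rz": -0.163,"gripper": -1},{"tx": 0.091,"ty": -0.03,"tz": 0.004,"rx": 0,"ry": 0,"rz": -0.163,"gripper": -1},{"tx": 0.094,"ty": -0.021,"tz": 0.005,"rx": 0,"ry": 0,"rz": -0.163,"gripper": -1},{"tx": 0.094,"ty": -0.013,"tz": 0.004,"rx": 0,"ry": 0,"rz": -0.163,"gripper": -1},{"tx": 0.096,"ty": -0.006,"tz": 0.004,"rx": 0,"ry": 0,"rz": -0.163,"gripper": -1},{"tx": 0.095,"ty": 0.003,"tz": 0.005,"rx": 0,"ry": 0,"rz": -0.163,"gripper": -1},{"tx": 0.095,"ty": 0.011,"tz": 0.004,"rx": 0,"ry": 0,"rz": -0.163,"gripper": -1},{"tx": 0.094,"ty": 0.02,"tz": 0.005,"rx": 0,"ry": 0,"rz": -0.163,"gripper": -1}]'

```text
time_s: 1.6
ee_pos: [459.5, -74.0, 186.7]
ee_rot: [-180.0, 0.0, 73.6]
force: [0.4, -0.5, 0.0]
gripper_width: 91.2
gripper_force: 0.0
```

Call:
send_rows --motion '[{"tx": 0.091,"ty": 0.026,"tz": 0.004,"rx": 0,"ry": 0,"rz": -0.163,"gripper": -1},{"tx": 0.089,"ty": 0.035,"tz": 0.005,"rx": 0,"ry": 0,"rz": -0.163,"gripper": -1},{"tx": 0.086,"ty": 0.042,"tz": 0.004,"rx": 0,"ry": 0,"rz": -0.163,"gripper": -1},{"tx": 0,"ty": 0,"tz": 0,"rx": 0,"ry": 0,"rz": 0,"gripper": -1},{"tx": 0,"ty": 0,"tz": 0,"rx": 0,"ry": 0,"rz": 0,"gripper": -1}]'

```text
time_s: 2.22
ee_pos: [535.9, 44.4, 179.9]
ee_rot: [-179.9, 0.0, 88.1]
force: [0.3, -0.4, 0.3]
gripper_width: 91.5
gripper_force: 0.0
```

```bash
sed -i 's/\[\*t,\*r\]) if v}/[*t,*r])}/; s/float(v) for/round(float(v),3)+0.0 for/' h.py; python3 -c "
from h import *
print(env.state())
plan((537,45,75,180,0,88,4),(537,45,37,180,0,88,3))"
```

```text
{'time_s': 2.225, 'qpos': array([ 3.53076865e+00,  1.64251746e+01,  9.75327552e+01, -3.67363561e-02,
        6.61384484e+01,  5.48121267e+00]), 'qvel': array([-1.14560725, -0.76575815,  0.45046542,  0.11704631, -0.07349704,
       -0.00454575]), 'effort': array([ 7.34985564e-01, -3.78332019e+01, -2.24196231e+01,  1.20125022e-01,
       -9.63642873e-03,  2.89291129e-04]), 'ee_pos': array([535.89797784,  44.39047003, 179.92878938]), 'ee_rot': array([-1.79907265e+02,  4.26241836e-02,  8.80644796e+01]), 'force': array([ 0.3310481 , -0.40571552,  0.25102776]), 'torque': array([-0.07155721, -0.10886897, -0.02584585]), 'gripper_force': 0.0, 'gripper_width': 91.53832659166753}
[{"tx": 0.0, "ty": 0.001, "tz": 0.052, "rx": -0.001, "ry": 0.0, "rz": 0.001, "gripper": -1}, {"tx": 0.001, "ty": 0.0, "tz": 0.053, "rx": -0.001, "ry": 0.001, "rz": 0.0, "gripper": -1}, {"tx": 0.0, "ty": 0.001, "tz": 0.052, "rx": 0.0, "ry": 0.0, "rz": 0.001, "gripper": -1}, {"tx": 0.0, "ty": 0.0, "tz": 0.053, "rx": -0.001, "ry": 0.0, "rz": 0.0, "gripper": -1}, {"tx": 0.0, "ty": 0.0, "tz": 0.025, "rx": 0.0, "ry": 0.0, "rz": 0.0, "gripper": -1}, {"tx": 0.0, "ty": 0.0, "tz": 0.026, "rx": 0.0, "ry": 0.0, "rz": 0.0, "gripper": -1}, {"tx": 0.0, "ty": 0.0, "tz": 0.025, "rx": 0.0, "ry": 0.0, "rz": 0.0, "gripper": -1}]
end [536.8  44.8  36.9] [-1.8e+02  1.0e-02  8.8e+01]
```

Call:
send_rows --motion '[{"tx": 0,"ty": 0.002,"tz": 0.052,"rx": 0,"ry": 0,"rz": 0,"gripper": -1},{"tx": 0,"ty": 0,"tz": 0.053,"rx": 0,"ry": 0,"rz": 0,"gripper": -1},{"tx": 0,"ty": 0,"tz": 0.052,"rx": 0,"ry": 0,"rz": 0,"gripper": -1},{"tx": 0,"ty": 0,"tz": 0.053,"rx": 0,"ry": 0,"rz": 0,"gripper": -1},{"tx": 0,"ty": 0,"tz": 0.05,"rx": 0,"ry": 0,"rz": 0,"gripper": -1},{"tx": 0,"ty": 0,"tz": 0.026,"rx": 0,"ry": 0,"rz": 0,"gripper": -1},{"tx": 0,"ty": 0,"tz": 0,"rx": 0,"ry": 0,"rz": 0,"gripper": 1},{"tx": 0,"ty": 0,"tz": 0,"rx": 0,"ry": 0,"rz": 0,"gripper": 1},{"tx": 0,"ty": 0,"tz": 0,"rx": 0,"ry": 0,"rz": 0,"gripper": 1},{"tx": 0,"ty": 0,"tz": 0,"rx": 0,"ry": 0,"rz": 0,"gripper": 1},{"tx": 0,"ty": 0,"tz": 0,"rx": 0,"ry": 0,"rz": 0,"gripper": 1},{"tx": 0,"ty": 0,"tz": 0,"rx": 0,"ry": 0,"rz": 0,"gripper": 1}]' --grip_force 40

```text
time_s: 3.72
ee_pos: [537.6, 44.7, 37.5]
ee_rot: [180.0, 0.0, 88.1]
force: [-0.0, 0.0, 0.6]
gripper_width: 34.0
gripper_force: 0.0
```

Call:
send_rows --motion '[{"tx": 0,"ty": 0,"tz": 0,"rx": 0,"ry": 0,"rz": 0,"gripper": 1},{"tx": 0,"ty": 0,"tz": 0,"rx": 0,"ry": 0,"rz": 0,"gripper": 1},{"tx": 0,"ty": 0,"tz": 0,"rx": 0,"ry": 0,"rz": 0,"gripper": 1},{"tx": 0,"ty": 0,"tz": -0.02,"rx": 0,"ry": 0,"rz": 0,"gripper": 1},{"tx": 0,"ty": 0,"tz": -0.05,"rx": 0,"ry": 0,"rz": 0,"gripper": 1},{"tx": 0,"ty": 0,"tz": -0.05,"rx": 0,"ry": 0,"rz": 0,"gripper": 1},{"tx": 0,"ty": 0,"tz": 0,"rx": 0,"ry": 0,"rz": 0,"gripper": 1},{"tx": 0,"ty": 0,"tz": 0,"rx": 0,"ry": 0,"rz": 0,"gripper": 1}]'

```text
time_s: 4.72
ee_pos: [537.0, 44.6, 96.8]
ee_rot: [-179.9, 0.0, 88.1]
force: [-0.2, 0.6, -0.7]
gripper_width: 25.8
gripper_force: 40.0
```

```bash
python3 -c "
from h import *
d=grab('scene')
cv2.imwrite('pics/s2.png',cv2.resize(d['frame'][150:260,200:400,::-1],(800,440),interpolation=cv2.INTER_CUBIC))
p,R,s=cur();print(s['ee_pos'],s['ee_rot'],s['force'],s['torque'],s['gripper_width'])"
```

```text
[536.7831488   44.59753615  96.47208601] [-1.79888302e+02  1.62143437e-02  8.80638349e+01] [ 0.45460732  0.23089831 -1.36490065] [ 0.07879115 -0.07609341 -0.00105477] 25.707545923685917
```

View pics/s2.png

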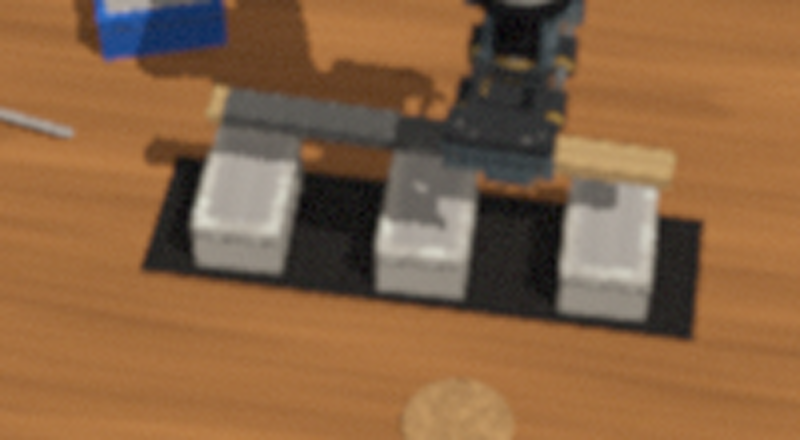

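The fingers reach 12 mm below the stick, so it can't be laid flat from this grip. I'll set it back on the tins and regrip with the tips just above its underside.

Call:
send_rows --motion '[{"tx": 0,"ty": 0,"tz": 0.05,"rx": 0,"ry": 0,"rz": 0,"gripper": 1},{"tx": 0,"ty": 0,"tz": 0.05,"rx": 0,"ry": 0,"rz": 0,"gripper": 1},{"tx": 0,"ty": 0,"tz": 0.018,"rx": 0,"ry": 0,"rz": 0,"gripper": 1},{"tx": 0,"ty": 0,"tz": 0,"rx": 0,"ry": 0,"rz": 0,"gripper": 1},{"tx": 0,"ty": 0,"tz": 0,"rx": 0,"ry": 0,"rz": 0,"gripper": 0.1},{"tx": 0,"ty": 0,"tz": 0,"rx": 0,"ry": 0,"rz": 0,"gripper": 0.1},{"tx": 0,"ty": 0,"tz": 0,"rx": 0,"ry": 0,"rz": 0,"gripper": 0.1},{"tx": 0,"ty": 0,"tz": -0.014,"rx": 0,"ry": 0,"rz": 0,"gripper": 0.1},{"tx": 0,"ty": 0,"tz": -0.013,"rx": 0,"ry": 0,"rz": 0,"gripper": 0.1},{"tx": 0,"ty": 0,"tz": 0,"rx": 0,"ry": 0,"rz": 0,"gripper": 0.1},{"tx": 0,"ty": 0,"tz": 0,"rx": 0,"ry": 0,"rz": 0,"gripper": 0.1}]'

```text
time_s: 6.15
ee_pos: [537.6, 44.6, 52.0]
ee_rot: [180.0, 0.0, 88.1]
force: [-0.1, 0.6, -0.1]
gripper_width: 40.8
gripper_force: 0.0
```

Call:
send_rows --motion '[{"tx": 0,"ty": 0,"tz": 0.002,"rx": 0,"ry": 0,"rz": 0,"gripper": 1},{"tx": 0,"ty": 0,"tz": 0,"rx": 0,"ry": 0,"rz": 0,"gripper": 1},{"tx": 0,"ty": 0,"tz": 0,"rx": 0,"ry": 0,"rz": 0,"gripper": 1},{"tx": 0,"ty": 0,"tz": 0,"rx": 0,"ry": 0,"rz": 0,"gripper": 1},{"tx": 0,"ty": 0,"tz": 0,"rx": 0,"ry": 0,"rz": 0,"gripper": 1},{"tx": 0,"ty": 0,"tz": 0,"rx": 0,"ry": 0,"rz": 0,"gripper": 1}]'

```text
time_s: 6.9
ee_pos: [537.6, 44.7, 50.9]
ee_rot: [-180.0, 0.0, 88.1]
force: [-0.8, 0.2, -1.8]
gripper_width: 25.6
gripper_force: 40.0
```

Call:
send_rows --motion '[{"tx": 0,"ty": 0,"tz": -0.02,"rx": 0,"ry": 0,"rz": 0,"gripper": 1},{"tx": 0,"ty": 0,"tz": -0.05,"rx": 0,"ry": 0,"rz": 0,"gripper": 1},{"tx": 0,"ty": 0,"tz": -0.03,"rx": 0,"ry": 0,"rz": 0,"gripper": 1},{"tx": 0,"ty": 0,"tz": 0,"rx": 0,"ry": 0,"rz": 0,"gripper": 1}]'

```text
time_s: 7.4
ee_pos: [538.6, 44.7, 102.4]
ee_rot: [179.8, -0.0, 88.1]
force: [-0.2, -0.2, -1.7]
gripper_width: 25.6
gripper_force: 40.0
```

```bash
python3 -c "
from h import *
d=grab('scene')
cv2.imwrite('pics/s3.png',cv2.resize(d['frame'][150:260,200:400,::-1],(800,440),interpolation=cv2.INTER_CUBIC))
p,R,s=cur();print(s['ee_pos'],s['ee_rot'],s['force'],s['torque'],s['gripper_width'])"
```

```text
[537.77072595  44.6813968  101.39096294] [ 1.79937432e+02 -1.96928887e-03  8.80647427e+01] [-0.27949222  0.49366154 -2.22627204] [ 0.00100331 -0.07246487 -0.0262948 ] 26.0887732501522
```

View pics/s3.png

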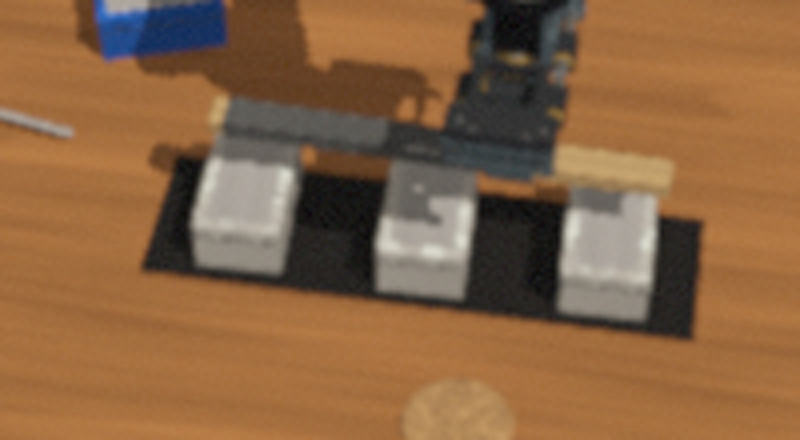

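The stick is held level at the fingertips. I'll move it to x≈393 and lay it down.

Call:
send_rows --motion '[{"tx": 0.01,"ty": -0.04,"tz": 0,"rx": 0,"ry": 0,"rz": 0,"gripper": 1},{"tx": 0.01,"ty": -0.07,"tz": 0,"rx": 0,"ry": 0,"rz": 0,"gripper": 1},{"tx": 0.01,"ty": -0.08,"tz": 0,"rx": 0,"ry": 0,"rz": 0,"gripper": 1},{"tx": 0,"ty": -0.07,"tz": 0.02,"rx": 0,"ry": 0,"rz": 0,"gripper": 1},{"tx": 0,"ty": -0.03,"tz": 0.04,"rx": 0,"ry": 0,"rz": 0,"gripper": 1},{"tx": 0,"ty": 0,"tz": 0.06,"rx": 0,"ry": 0,"rz": 0,"gripper": 1},{"tx": 0,"ty": 0,"tz": 0.05,"rx": 0,"ry": 0,"rz": 0,"gripper": 1},{"tx": 0,"ty": 0,"tz": 0.015,"rx": 0,"ry": 0,"rz": 0,"gripper": 1},{"tx": 0,"ty": 0,"tz": 0,"rx": 0,"ry": 0,"rz": 0,"gripper": 1},{"tx": 0,"ty": 0,"tz": 0,"rx": 0,"ry": 0,"rz": 0,"gripper": 1}]'

```text
time_s: 8.7
ee_pos: [393.9, 64.6, 9.0]
ee_rot: [179.9, -0.0, 88.1]
force: [-0.2, -0.0, -0.6]
gripper_width: 25.5
gripper_force: 40.0
```

Call:
send_rows --motion '[{"tx": 0,"ty": 0,"tz": 0.008,"rx": 0,"ry": 0,"rz": 0,"gripper": 1},{"tx": 0,"ty": 0,"tz": 0.005,"rx": 0,"ry": 0,"rz": 0,"gripper": 1},{"tx": 0,"ty": 0,"tz": 0,"rx": 0,"ry": 0,"rz": 0,"gripper": 1}]'

```text
time_s: 9.07
ee_pos: [393.1, 64.5, 1.9]
ee_rot: [-180.0, 0.0, 88.1]
force: [-0.1, 0.3, -1.1]
gripper_width: 25.5
gripper_force: 40.0
```

Call:
send_rows --motion '[{"tx": 0,"ty": 0,"tz": 0,"rx": 0,"ry": 0,"rz": 0,"gripper": -1},{"tx": 0,"ty": 0,"tz": 0,"rx": 0,"ry": 0,"rz": 0,"gripper": -1},{"tx": 0,"ty": 0,"tz": 0,"rx": 0,"ry": 0,"rz": 0,"gripper": -1},{"tx": 0,"ty": 0,"tz": 0,"rx": 0,"ry": 0,"rz": 0,"gripper": -1},{"tx": 0,"ty": 0,"tz": -0.03,"rx": 0,"ry": 0,"rz": 0,"gripper": -1},{"tx": 0,"ty": 0,"tz": -0.08,"rx": 0,"ry": 0,"rz": 0,"gripper": -1},{"tx": 0,"ty": 0,"tz": -0.08,"rx": 0,"ry": 0,"rz": 0,"gripper": -1},{"tx": 0,"ty": 0,"tz": -0.05,"rx": 0,"ry": 0,"rz": 0,"gripper": -1},{"tx": 0,"ty": 0,"tz": 0,"rx": 0,"ry": 0,"rz": 0,"gripper": -1}]'

```text
time_s: 10.2
ee_pos: [394.5, 64.7, 123.4]
ee_rot: [179.7, -0.0, 88.1]
force: [-0.6, 0.1, 0.9]
gripper_width: 91.3
gripper_force: 0.0
```

```bash
python3 -c "
from h import *
d=grab('top')
cv2.imwrite('pics/t4.png',cv2.resize(d['frame'][120:300,220:440,::-1],(733,600),interpolation=cv2.INTER_CUBIC))
p,R,s=cur();print(s['ee_pos'],s['ee_rot'],s['force'],s['torque'],s['gripper_width'])
plan((539.5,120.3,130,180,0,181.6,10))"
```

```text
[393.36499551  64.5628048  122.11640331] [ 1.79921343e+02 -7.29683953e-03  8.80646538e+01] [ 0.3296132  -0.78512775 -0.04422548] [ 0.04019346 -0.06733972  0.02066073] 91.31673554442845
[{"tx": 0.012, "ty": 0.029, "tz": -0.002, "rx": 0.0, "ry": 0.0, "rz": -0.312, "gripper": -1}, {"tx": 0.007, "ty": 0.03, "tz": -0.001, "rx": 0.0, "ry": 0.0, "rz": -0.312, "gripper": -1}, {"tx": 0.003, "ty": 0.032, "tz": -0.002, "rx": 0.001, "ry": 0.001, "rz": -0.311, "gripper": -1}, {"tx": -0.003, "ty": 0.031, "tz": -0.001, "rx": 0.0, "ry": 0.0, "rz": -0.312, "gripper": -1}, {"tx": -0.008, "ty": 0.03, "tz": -0.002, "rx": 0.0, "ry": 0.0, "rz": -0.312, "gripper": -1}, {"tx": -0.013, "ty": 0.028, "tz": -0.001, "rx": 0.0, "ry": 0.0, "rz": -0.312, "gripper": -1}, {"tx": -0.017, "ty": 0.027, "tz": -0.002, "rx": 0.0, "ry": 0.0, "rz": -0.311, "gripper": -1}, {"tx": -0.021, "ty": 0.023, "tz": -0.001, "rx": 0.001, "ry": 0.001, "rz": -0.312, "gripper": -1}, {"tx": -0.025, "ty": 0.019, "tz": -0.002, "rx": 0.0, "ry": 0.0, "rz": -0.312, "gripper": -1}, {"tx": -0.027, "ty": 0.015, "tz": -0.002, "rx": 0.0, "ry": 0.0, "rz": -0.312, "gripper": -1}]
end [539.4 120.3 130.2] [ 180.     0.  -178.4]
```

View pics/t4.png

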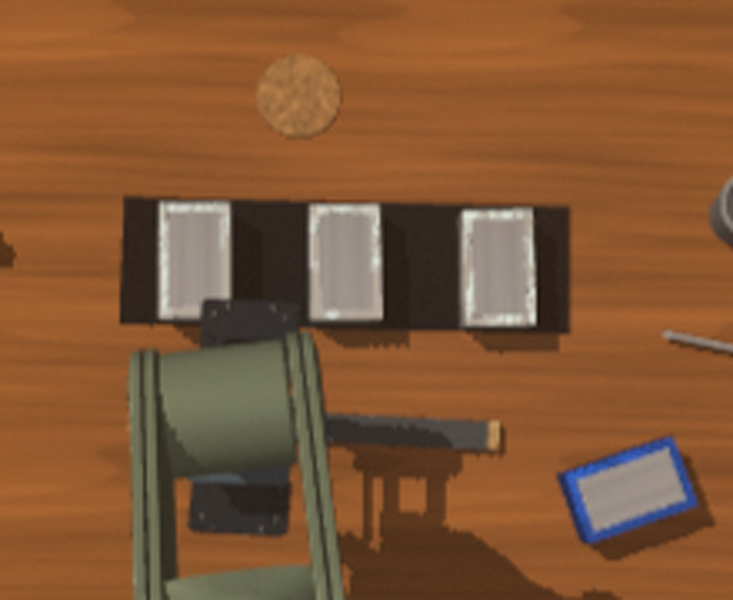

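The stick lies flat on the bench and the tins haven't moved. Next is tin A.

Call:
send_rows --motion '[{"tx": 0.012,"ty": 0.029,"tz": -0.002,"rx": 0,"ry": 0,"rz": -0.312,"gripper": -1},{"tx": 0.007,"ty": 0.03,"tz": -0.001,"rx": 0,"ry": 0,"rz": -0.312,"gripper": -1},{"tx": 0.003,"ty": 0.032,"tz": -0.002,"rx": 0,"ry": 0,"rz": -0.311,"gripper": -1},{"tx": -0.003,"ty": 0.031,"tz": -0.001,"rx": 0,"ry": 0,"rz": -0.312,"gripper": -1},{"tx": -0.008,"ty": 0.03,"tz": -0.002,"rx": 0,"ry": 0,"rz": -0.312,"gripper": -1},{"tx": -0.013,"ty": 0.028,"tz": -0.001,"rx": 0,"ry": 0,"rz": -0.312,"gripper": -1},{"tx": -0.017,"ty": 0.027,"tz": -0.002,"rx": 0,"ry": 0,"rz": -0.311,"gripper": -1},{"tx": -0.021,"ty": 0.023,"tz": -0.001,"rx": 0,"ry": 0,"rz": -0.312,"gripper": -1},{"tx": -0.025,"ty": 0.019,"tz": -0.002,"rx": 0,"ry": 0,"rz": -0.312,"gripper": -1},{"tx": -0.027,"ty": 0.015,"tz": -0.002,"rx": 0,"ry": 0,"rz": -0.312,"gripper": -1},{"tx": 0,"ty": 0,"tz": 0.04,"rx": 0,"ry": 0,"rz": 0,"gripper": -1},{"tx": 0,"ty": 0,"tz": 0,"rx": 0,"ry": 0,"rz": 0,"gripper": -1}]'

```text
time_s: 11.75
ee_pos: [537.2, 119.9, 106.8]
ee_rot: [-179.9, -0.4, -178.4]
force: [-0.2, -1.1, 0.8]
gripper_width: 90.9
gripper_force: 0.0
```

```bash
python3 -c "
from h import *
p,R,s=cur();print(s['ee_pos'],s['ee_rot'],s['qpos'])
plan((539.5,120.3,10,180,0,181.6,3))"
```

```text
[537.15051581 119.8648386  106.77042534] [-179.92557526   -0.39538486 -178.40067608] [ 1.13858644e+01  2.14908509e+01  1.01557357e+02 -7.28668031e-03
  5.73540740e+01 -8.02097640e+01]
[{"tx": -0.002, "ty": 0.0, "tz": 0.065, "rx": -0.001, "ry": -0.004, "rz": 0.0, "gripper": -1}, {"tx": -0.002, "ty": 0.001, "tz": 0.064, "rx": -0.001, "ry": -0.005, "rz": 0.0, "gripper": -1}, {"tx": -0.002, "ty": 0.0, "tz": 0.065, "rx": 0.0, "ry": -0.004, "rz": 0.0, "gripper": -1}]
end [539.7 120.4   9.8] [-1.7999e+02 -1.0000e-02 -1.7840e+02]
```

Call:
send_rows --motion '[{"tx": 0,"ty": 0,"tz": 0.06,"rx": 0,"ry": 0,"rz": 0,"gripper": -1},{"tx": 0,"ty": 0,"tz": 0.065,"rx": 0,"ry": 0,"rz": 0,"gripper": -1},{"tx": 0,"ty": 0,"tz": 0.065,"rx": 0,"ry": 0,"rz": 0,"gripper": -1},{"tx": 0,"ty": 0,"tz": 0,"rx": 0,"ry": 0,"rz": 0,"gripper": -1},{"tx": 0,"ty": 0,"tz": 0,"rx": 0,"ry": 0,"rz": 0,"gripper": 1},{"tx": 0,"ty": 0,"tz": 0,"rx": 0,"ry": 0,"rz": 0,"gripper": 1},{"tx": 0,"ty": 0,"tz": 0,"rx": 0,"ry": 0,"rz": 0,"gripper": 1},{"tx": 0,"ty": 0,"tz": 0,"rx": 0,"ry": 0,"rz": 0,"gripper": 1},{"tx": 0,"ty": 0,"tz": 0,"rx": 0,"ry": 0,"rz": 0,"gripper": 1},{"tx": 0,"ty": 0,"tz": 0,"rx": 0,"ry": 0,"rz": 0,"gripper": 1},{"tx": 0,"ty": 0,"tz": 0,"rx": 0,"ry": 0,"rz": 0,"gripper": 1}]' --grip_force 45

```text
time_s: 13.12
ee_pos: [540.0, 120.6, 16.0]
ee_rot: [180.0, 0.1, -178.4]
force: [-0.1, 1.3, 6.7]
gripper_width: 63.5
gripper_force: 45.0
```

Call:
send_rows --motion '[{"tx": 0,"ty": 0,"tz": -0.03,"rx": 0,"ry": 0,"rz": 0,"gripper": 1},{"tx": 0,"ty": 0,"tz": -0.08,"rx": 0,"ry": 0,"rz": 0,"gripper": 1},{"tx": 0,"ty": 0,"tz": -0.08,"rx": 0,"ry": 0,"rz": 0,"gripper": 1},{"tx": 0,"ty": 0,"tz": -0.04,"rx": 0,"ry": 0.2,"rz": 0,"gripper": 1},{"tx": 0,"ty": 0,"tz": 0,"rx": 0,"ry": 0.3,"rz": 0,"gripper": 1},{"tx": 0,"ty": 0,"tz": 0,"rx": 0,"ry": 0.2,"rz": 0,"gripper": 1},{"tx": 0,"ty": 0,"tz": 0,"rx": 0,"ry": 0,"rz": 0,"gripper": 1},{"tx": 0,"ty": 0,"tz": 0,"rx": 0,"ry": 0,"rz": 0,"gripper": 1},{"tx": 0,"ty": 0,"tz": 0,"rx": 0,"ry": -0.35,"rz": 0,"gripper": 1},{"tx": 0,"ty": 0,"tz": 0,"rx": 0,"ry": -0.35,"rz": 0,"gripper": 1},{"tx": 0,"ty": 0,"tz": 0,"rx": 0,"ry": 0,"rz": 0,"gripper": 1},{"tx": 0,"ty": 0,"tz": 0,"rx": 0,"ry": 0,"rz": 0,"gripper": 1}]'

```text
time_s: 14.62
ee_pos: [539.9, 120.5, 131.1]
ee_rot: [180.0, 0.1, -178.4]
force: [0.3, -0.1, -2.9]
gripper_width: 63.7
gripper_force: 45.0
```

Call:
send_rows --motion '[{"tx": 0,"ty": 0,"tz": 0,"rx": 0,"ry": 0,"rz": 0,"gripper": 1},{"tx": 0,"ty": 0,"tz": 0,"rx": 0,"ry": 0,"rz": 0,"gripper": 1}]'

```text
time_s: 14.88
ee_pos: [540.3, 120.3, 129.6]
ee_rot: [-180.0, -0.0, -178.4]
force: [0.2, 1.0, -2.2]
gripper_width: 63.8
gripper_force: 45.0
```

```bash
cat >> h.py <<'E'
def tq():
    T=[];F=[]
    for _ in range(8):
        env.grab_frame("top"); s=env.state(); T.append(s["torque"]); F.append(s["force"])
    print(s["time_s"],s["ee_pos"].round(1),s["ee_rot"].round(2),s["gripper_width"]); print("F",np.mean(F,0).round(3),np.std(F,0).round(3),"T",np.mean(T,0).round(4),np.std(T,0).round(4))
E
python3 -c "
from h import *
tq()"
```

```text
15.275 [539.3 120.3 129.9] [-1.7999e+02 -1.0000e-02 -1.7840e+02] 63.527774211319915
F [-0.135 -0.119 -3.014] [0.469 0.616 0.618] T [ 0.0855 -0.161   0.0007] [0.0229 0.0315 0.0214]
```

Call:
send_rows --motion '[{"tx": 0,"ty": 0,"tz": 0,"rx": 0,"ry": -0.3,"rz": 0,"gripper": 1},{"tx": 0,"ty": 0,"tz": 0,"rx": 0,"ry": -0.3,"rz": 0,"gripper": 1},{"tx": 0,"ty": 0,"tz": 0,"rx": 0,"ry": -0.1,"rz": 0,"gripper": 1},{"tx": 0,"ty": 0,"tz": 0,"rx": 0,"ry": 0,"rz": 0,"gripper": 1},{"tx": 0,"ty": 0,"tz": 0,"rx": 0,"ry": 0,"rz": 0,"gripper": 1},{"tx": 0,"ty": 0,"tz": 0,"rx": 0,"ry": 0.35,"rz": 0,"gripper": 1},{"tx": 0,"ty": 0,"tz": 0,"rx": 0,"ry": 0.35,"rz": 0,"gripper": 1},{"tx": 0,"ty": 0,"tz": 0,"rx": 0,"ry": 0,"rz": 0,"gripper": 1},{"tx": 0,"ty": 0,"tz": 0,"rx": 0,"ry": 0,"rz": 0,"gripper": 1},{"tx": 0,"ty": 0,"tz": 0,"rx": 0,"ry": 0,"rz": 0,"gripper": 1},{"tx": 0,"ty": 0,"tz": 0,"rx": 0,"ry": 0,"rz": 0,"gripper": 1}]'

```text
time_s: 16.65
ee_pos: [538.4, 120.3, 130.2]
ee_rot: [-180.0, 0.0, -178.4]
force: [0.6, -0.1, -2.4]
gripper_width: 64.4
gripper_force: 45.0
```

```bash
python3 -c "
from h import *
tq()"
```

```text
17.05 [539.3 120.3 130. ] [-1.8000e+02  1.0000e-02 -1.7839e+02] 63.85086352665409
F [-0.062 -0.012 -3.135] [0.553 0.299 0.273] T [ 0.1061 -0.1639  0.009 ] [0.0234 0.0271 0.0128]
```

Tin A is silent (torque change about 0.003 N m). I'll set it back.

Call:
send_rows --motion '[{"tx": 0,"ty": 0,"tz": 0.06,"rx": 0,"ry": 0,"rz": 0,"gripper": 1},{"tx": 0,"ty": 0,"tz": 0.08,"rx": 0,"ry": 0,"rz": 0,"gripper": 1},{"tx": 0,"ty": 0,"tz": 0.06,"rx": 0,"ry": 0,"rz": 0,"gripper": 1},{"tx": 0,"ty": 0,"tz": 0.02,"rx": 0,"ry": 0,"rz": 0,"gripper": 1},{"tx": 0,"ty": 0,"tz": 0.007,"rx": 0,"ry": 0,"rz": 0,"gripper": 1},{"tx": 0,"ty": 0,"tz": 0,"rx": 0,"ry": 0,"rz": 0,"gripper": 1},{"tx": 0,"ty": 0,"tz": 0,"rx": 0,"ry": 0,"rz": 0,"gripper": 1}]'

```text
time_s: 17.92
ee_pos: [540.1, 120.4, 17.5]
ee_rot: [180.0, 0.1, -178.4]
force: [0.4, -0.2, -2.0]
gripper_width: 63.7
gripper_force: 45.0
```

Call:
send_rows --motion '[{"tx": 0,"ty": 0,"tz": 0.003,"rx": 0,"ry": 0,"rz": 0,"gripper": 1},{"tx": 0,"ty": 0,"tz": 0,"rx": 0,"ry": 0,"rz": 0,"gripper": 1},{"tx": 0,"ty": 0,"tz": 0,"rx": 0,"ry": 0,"rz": 0,"gripper": -1},{"tx": 0,"ty": 0,"tz": 0,"rx": 0,"ry": 0,"rz": 0,"gripper": -1},{"tx": 0,"ty": 0,"tz": 0,"rx": 0,"ry": 0,"rz": 0,"gripper": -1},{"tx": 0,"ty": 0,"tz": 0,"rx": 0,"ry": 0,"rz": 0,"gripper": -1},{"tx": 0,"ty": 0,"tz": -0.05,"rx": 0,"ry": 0,"rz": 0,"gripper": -1},{"tx": 0,"ty": 0,"tz": -0.08,"rx": 0,"ry": 0,"rz": 0,"gripper": -1},{"tx": 0,"ty": -0.09,"tz": -0.05,"rx": 0,"ry": 0,"rz": 0,"gripper": -1},{"tx": 0,"ty": -0.09,"tz": 0,"rx": 0,"ry": 0,"rz": 0,"gripper": -1},{"tx": 0,"ty": -0.09,"tz": 0,"rx": 0,"ry": 0,"rz": 0,"gripper": -1},{"tx": 0,"ty": 0,"tz": 0,"rx": 0,"ry": 0,"rz": 0,"gripper": -1}]'

```text
time_s: 19.42
ee_pos: [543.0, -17.1, 105.0]
ee_rot: [-180.0, 0.0, -178.6]
force: [-0.6, 0.3, -0.6]
gripper_width: 91.5
gripper_force: 0.0
```

```bash
python3 -c "
from h import *
d=grab('scene')
cv2.imwrite('pics/s5.png',cv2.resize(d['frame'][130:270,200:420,::-1],(800,509),interpolation=cv2.INTER_CUBIC))
p,R,s=cur();print(s['ee_pos'],s['ee_rot'],s['gripper_width'],s['force'])
plan((540.4,-16.5,10,180,0,181.7,4))"
```

```text
[542.9478547  -15.64429424 104.84869197] [ 1.79986756e+02 -9.74808150e-03 -1.78551409e+02] 91.10495814173593 [0.32683967 0.05542776 0.00616675]
[{"tx": 0.001, "ty": 0.0, "tz": 0.047, "rx": 0.0, "ry": 0.0, "rz": -0.002, "gripper": -1}, {"tx": 0.002, "ty": -0.001, "tz": 0.048, "rx": 0.0, "ry": 0.0, "rz": -0.002, "gripper": -1}, {"tx": 0.001, "ty": 0.0, "tz": 0.047, "rx": 0.0, "ry": 0.0, "rz": -0.002, "gripper": -1}, {"tx": 0.001, "ty": -0.001, "tz": 0.048, "rx": 0.0, "ry": 0.0, "rz": -0.002, "gripper": -1}]
end [540.5 -16.7   9.8] [ 1.7999e+02 -1.0000e-02 -1.7831e+02]
```

View pics/s5.png

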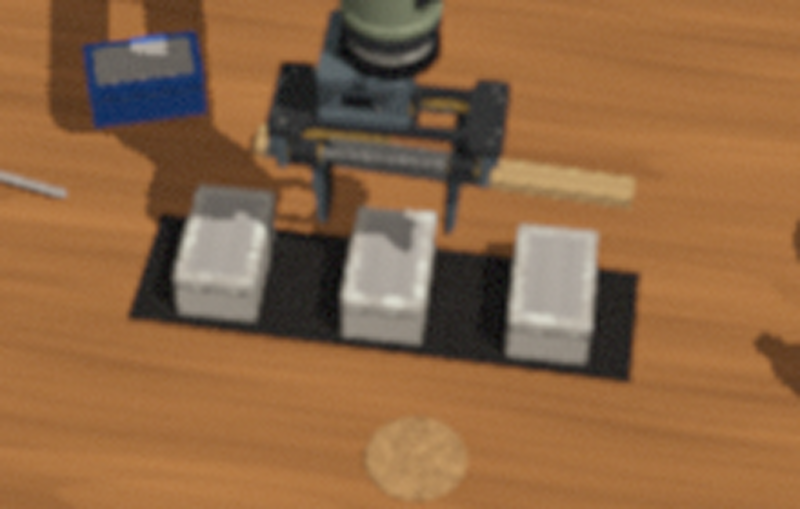

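Tin A stands flat back on the mat, lid up. I'll grasp tin B.

Call:
send_rows --motion '[{"tx": 0.005,"ty": -0.001,"tz": 0.05,"rx": 0,"ry": 0,"rz": 0,"gripper": -1},{"tx": 0,"ty": 0,"tz": 0.07,"rx": 0,"ry": 0,"rz": 0,"gripper": -1},{"tx": 0,"ty": 0,"tz": 0.065,"rx": 0,"ry": 0,"rz": 0,"gripper": -1},{"tx": 0,"ty": 0,"tz": 0,"rx": 0,"ry": 0,"rz": 0,"gripper": -1},{"tx": 0,"ty": 0,"tz": 0,"rx": 0,"ry": 0,"rz": 0,"gripper": 1},{"tx": 0,"ty": 0,"tz": 0,"rx": 0,"ry": 0,"rz": 0,"gripper": 1},{"tx": 0,"ty": 0,"tz": 0,"rx": 0,"ry": 0,"rz": 0,"gripper": 1},{"tx": 0,"ty": 0,"tz": 0,"rx": 0,"ry": 0,"rz": 0,"gripper": 1},{"tx": 0,"ty": 0,"tz": 0,"rx": 0,"ry": 0,"rz": 0,"gripper": 1},{"tx": 0,"ty": 0,"tz": 0,"rx": 0,"ry": 0,"rz": 0,"gripper": 1},{"tx": 0,"ty": 0,"tz": 0,"rx": 0,"ry": 0,"rz": 0,"gripper": 1}]'

```text
time_s: 20.85
ee_pos: [541.3, -15.3, 13.5]
ee_rot: [-180.0, 0.1, -178.4]
force: [-1.3, 0.7, 6.8]
gripper_width: 63.9
gripper_force: 45.0
```

Call:
send_rows --motion '[{"tx": 0,"ty": 0,"tz": -0.03,"rx": 0,"ry": 0,"rz": 0,"gripper": 1},{"tx": 0,"ty": 0,"tz": -0.08,"rx": 0,"ry": 0,"rz": 0,"gripper": 1},{"tx": 0,"ty": 0,"tz": -0.08,"rx": 0,"ry": 0,"rz": 0,"gripper": 1},{"tx": 0,"ty": 0,"tz": -0.04,"rx": 0,"ry": 0.2,"rz": 0,"gripper": 1},{"tx": 0,"ty": 0,"tz": 0,"rx": 0,"ry": 0.3,"rz": 0,"gripper": 1},{"tx": 0,"ty": 0,"tz": 0,"rx": 0,"ry": 0.2,"rz": 0,"gripper": 1},{"tx": 0,"ty": 0,"tz": 0,"rx": 0,"ry": 0,"rz": 0,"gripper": 1},{"tx": 0,"ty": 0,"tz": 0,"rx": 0,"ry": 0,"rz": 0,"gripper": 1},{"tx": 0,"ty": 0,"tz": 0,"rx": 0,"ry": -0.35,"rz": 0,"gripper": 1},{"tx": 0,"ty": 0,"tz": 0,"rx": 0,"ry": -0.35,"rz": 0,"gripper": 1},{"tx": 0,"ty": 0,"tz": 0,"rx": 0,"ry": 0,"rz": 0,"gripper": 1},{"tx": 0,"ty": 0,"tz": 0,"rx": 0,"ry": 0,"rz": 0,"gripper": 1}]'

```text
time_s: 22.35
ee_pos: [541.1, -15.3, 128.6]
ee_rot: [-180.0, 0.0, -178.4]
force: [-0.6, 0.3, -2.6]
gripper_width: 64.1
gripper_force: 45.0
```

Call:
send_rows --motion '[{"tx": 0,"ty": 0,"tz": 0,"rx": 0,"ry": 0,"rz": 0,"gripper": 1},{"tx": 0,"ty": 0,"tz": 0,"rx": 0,"ry": 0,"rz": 0,"gripper": 1}]'

```text
time_s: 22.6
ee_pos: [541.7, -15.2, 127.2]
ee_rot: [-180.0, -0.0, -178.4]
force: [0.5, 0.0, -4.0]
gripper_width: 63.5
gripper_force: 45.0
```

```bash
python3 -c "
from h import *
tq()"
```

```text
23.0 [540.6 -15.2 127.4] [-1.800e+02 -1.000e-02 -1.784e+02] 63.83164833033478
F [-0.054  0.006 -4.141] [0.726 0.296 0.244] T [ 0.0888 -0.1751  0.0049] [0.0129 0.0259 0.0277]
```

Call:
send_rows --motion '[{"tx": 0,"ty": 0,"tz": 0,"rx": 0,"ry": -0.3,"rz": 0,"gripper": 1},{"tx": 0,"ty": 0,"tz": 0,"rx": 0,"ry": -0.3,"rz": 0,"gripper": 1},{"tx": 0,"ty": 0,"tz": 0,"rx": 0,"ry": -0.1,"rz": 0,"gripper": 1},{"tx": 0,"ty": 0,"tz": 0,"rx": 0,"ry": 0,"rz": 0,"gripper": 1},{"tx": 0,"ty": 0,"tz": 0,"rx": 0,"ry": 0,"rz": 0,"gripper": 1},{"tx": 0,"ty": 0,"tz": 0,"rx": 0,"ry": 0.35,"rz": 0,"gripper": 1},{"tx": 0,"ty": 0,"tz": 0,"rx": 0,"ry": 0.35,"rz": 0,"gripper": 1},{"tx": 0,"ty": 0,"tz": 0,"rx": 0,"ry": 0,"rz": 0,"gripper": 1},{"tx": 0,"ty": 0,"tz": 0,"rx": 0,"ry": 0,"rz": 0,"gripper": 1},{"tx": 0,"ty": 0,"tz": 0,"rx": 0,"ry": 0,"rz": 0,"gripper": 1},{"tx": 0,"ty": 0,"tz": 0,"rx": 0,"ry": 0,"rz": 0,"gripper": 1}]'

```text
time_s: 24.38
ee_pos: [539.6, -15.3, 127.7]
ee_rot: [-180.0, 0.0, -178.4]
force: [0.1, 0.5, -4.3]
gripper_width: 63.6
gripper_force: 45.0
```

```bash
python3 -c "
from h import *
tq()"
```

```text
24.775 [540.6 -15.2 127.5] [-1.800e+02  1.000e-02 -1.784e+02] 63.75464270099976
F [ 0.026 -0.019 -4.44 ] [0.431 0.666 0.367] T [ 0.1088 -0.1473  0.0144] [0.0359 0.0278 0.0271]
```

The result is ambiguous (0.028 N m), and the weight of 0.44 kg is suspicious. I'll repeat with larger tilts, longer dwells and more samples.

Call:
send_rows --motion '[{"tx": 0,"ty": 0,"tz": 0,"rx": 0,"ry": 0.35,"rz": 0,"gripper": 1},{"tx": 0,"ty": 0,"tz": 0,"rx": 0,"ry": 0.35,"rz": 0,"gripper": 1},{"tx": 0,"ty": 0,"tz": 0,"rx": 0,"ry": 0.3,"rz": 0,"gripper": 1},{"tx": 0,"ty": 0,"tz": 0,"rx": 0,"ry": 0,"rz": 0,"gripper": 1},{"tx": 0,"ty": 0,"tz": 0,"rx": 0,"ry": 0,"rz": 0,"gripper": 1},{"tx": 0,"ty": 0,"tz": 0,"rx": 0,"ry": 0,"rz": 0,"gripper": 1},{"tx": 0,"ty": 0,"tz": 0,"rx": 0,"ry": 0,"rz": 0,"gripper": 1},{"tx": 0,"ty": 0,"tz": 0,"rx": 0,"ry": -0.3,"rz": 0,"gripper": 1},{"tx": 0,"ty": 0,"tz": 0,"rx": 0,"ry": -0.3,"rz": 0,"gripper": 1},{"tx": 0,"ty": 0,"tz": 0,"rx": 0,"ry": -0.25,"rz": 0,"gripper": 1},{"tx": 0,"ty": 0,"tz": 0,"rx": 0,"ry": -0.15,"rz": 0,"gripper": 1},{"tx": 0,"ty": 0,"tz": 0,"rx": 0,"ry": 0,"rz": 0,"gripper": 1}]'

```text
time_s: 26.28
ee_pos: [538.2, -15.2, 128.6]
ee_rot: [-180.0, -0.1, -178.4]
force: [-1.0, -0.3, -4.0]
gripper_width: 63.7
gripper_force: 45.0
```

```bash
sed -i 's/range(8)/range(16)/' h.py; python3 -c "
from h import *
tq()"
```

```text
27.075 [540.6 -15.2 127.4] [-180.    -0.  -178.4] 63.83087794225054
F [ 0.199 -0.031 -4.354] [0.51  0.465 0.322] T [ 0.106  -0.1047  0.0143] [0.0313 0.0289 0.041 ]
```

Call:
send_rows --motion '[{"tx": 0,"ty": 0,"tz": 0,"rx": 0,"ry": -0.35,"rz": 0,"gripper": 1},{"tx": 0,"ty": 0,"tz": 0,"rx": 0,"ry": -0.35,"rz": 0,"gripper": 1},{"tx": 0,"ty": 0,"tz": 0,"rx": 0,"ry": -0.3,"rz": 0,"gripper": 1},{"tx": 0,"ty": 0,"tz": 0,"rx": 0,"ry": 0,"rz": 0,"gripper": 1},{"tx": 0,"ty": 0,"tz": 0,"rx": 0,"ry": 0,"rz": 0,"gripper": 1},{"tx": 0,"ty": 0,"tz": 0,"rx": 0,"ry": 0,"rz": 0,"gripper": 1},{"tx": 0,"ty": 0,"tz": 0,"rx": 0,"ry": 0,"rz": 0,"gripper": 1},{"tx": 0,"ty": 0,"tz": 0,"rx": 0,"ry": 0.3,"rz": 0,"gripper": 1},{"tx": 0,"ty": 0,"tz": 0,"rx": 0,"ry": 0.3,"rz": 0,"gripper": 1},{"tx": 0,"ty": 0,"tz": 0,"rx": 0,"ry": 0.25,"rz": 0,"gripper": 1},{"tx": 0,"ty": 0,"tz": 0,"rx": 0,"ry": 0.15,"rz": 0,"gripper": 1},{"tx": 0,"ty": 0,"tz": 0,"rx": 0,"ry": 0,"rz": 0,"gripper": 1}]'

```text
time_s: 28.58
ee_pos: [543.2, -15.2, 127.2]
ee_rot: [-180.0, 0.2, -178.4]
force: [-0.8, 0.2, -4.3]
gripper_width: 64.0
gripper_force: 45.0
```

```bash
python3 -c "
from h import *
tq()"
```

```text
29.375 [540.6 -15.2 127.5] [-1.800e+02  1.000e-02 -1.784e+02] 63.96375675513061
F [-0.092 -0.11  -4.212] [0.478 0.43  0.422] T [ 0.091  -0.1881 -0.0133] [0.0216 0.0272 0.0242]
```

The moment now differs by 0.083 N m end to end, and 0.44 kg is above any ball-less tin, so tin B looks like the one. I'll carry it over the pad and confirm there.

```bash
python3 -c "
from h import *
plan((704.2,29.3,212,180,0,181.6,8))"
```

```text
[{"tx": -0.041, "ty": 0.01, "tz": -0.021, "rx": 0.0, "ry": 0.0, "rz": 0.0, "gripper": -1}, {"tx": -0.041, "ty": 0.01, "tz": -0.021, "rx": 0.0, "ry": 0.0, "rz": 0.0, "gripper": -1}, {"tx": -0.042, "ty": 0.01, "tz": -0.021, "rx": 0.0, "ry": 0.0, "rz": 0.0, "gripper": -1}, {"tx": -0.041, "ty": 0.01, "tz": -0.022, "rx": 0.0, "ry": 0.0, "rz": 0.0, "gripper": -1}, {"tx": -0.041, "ty": 0.01, "tz": -0.021, "rx": 0.0, "ry": 0.0, "rz": 0.0, "gripper": -1}, {"tx": -0.041, "ty": 0.01, "tz": -0.021, "rx": 0.0, "ry": 0.0, "rz": 0.0, "gripper": -1}, {"tx": -0.041, "ty": 0.01, "tz": -0.021, "rx": 0.0, "ry": 0.0, "rz": 0.0, "gripper": -1}, {"tx": -0.042, "ty": 0.01, "tz": -0.021, "rx": 0.0, "ry": 0.0, "rz": 0.0, "gripper": -1}]
end [704.4  29.4 212. ] [-1.800e+02  1.000e-02 -1.784e+02]
```

Call:
send_rows --motion '[{"tx": -0.041,"ty": 0.01,"tz": -0.021,"rx": 0,"ry": 0,"rz": 0,"gripper": 1},{"tx": -0.041,"ty": 0.01,"tz": -0.021,"rx": 0,"ry": 0,"rz": 0,"gripper": 1},{"tx": -0.041,"ty": 0.01,"tz": -0.021,"rx": 0,"ry": 0,"rz": 0,"gripper": 1},{"tx": -0.041,"ty": 0.01,"tz": -0.021,"rx": 0,"ry": 0,"rz": 0,"gripper": 1},{"tx": -0.041,"ty": 0.01,"tz": -0.021,"rx": 0,"ry": 0,"rz": 0,"gripper": 1},{"tx": -0.041,"ty": 0.01,"tz": -0.021,"rx": 0,"ry": 0,"rz": 0,"gripper": 1},{"tx": -0.041,"ty": 0.01,"tz": -0.021,"rx": 0,"ry": 0,"rz": 0,"gripper": 1},{"tx": -0.041,"ty": 0.01,"tz": -0.021,"rx": 0,"ry": 0,"rz": 0,"gripper": 1},{"tx": 0,"ty": 0,"tz": 0,"rx": 0,"ry": 0,"rz": 0,"gripper": 1},{"tx": 0,"ty": 0,"tz": 0,"rx": 0,"ry": 0.3,"rz": 0,"gripper": 1},{"tx": 0,"ty": 0,"tz": 0,"rx": 0,"ry": 0.3,"rz": 0,"gripper": 1},{"tx": 0,"ty": 0,"tz": 0,"rx": 0,"ry": 0.3,"rz": 0,"gripper": 1}]'

```text
time_s: 30.88
ee_pos: [703.3, 29.1, 211.9]
ee_rot: [-180.0, -27.2, -178.4]
force: [-0.4, -1.7, -5.5]
gripper_width: 64.0
gripper_force: 45.0
```

Call:
send_rows --motion '[{"tx": 0,"ty": 0,"tz": 0,"rx": 0,"ry": 0,"rz": 0,"gripper": 1},{"tx": 0,"ty": 0,"tz": 0,"rx": 0,"ry": 0,"rz": 0,"gripper": 1},{"tx": 0,"ty": 0,"tz": 0,"rx": 0,"ry": 0,"rz": 0,"gripper": 1},{"tx": 0,"ty": 0,"tz": 0,"rx": 0,"ry": -0.2,"rz": 0,"gripper": 1},{"tx": 0,"ty": 0,"tz": 0,"rx": 0,"ry": -0.2,"rz": 0,"gripper": 1},{"tx": 0,"ty": 0,"tz": 0,"rx": 0,"ry": -0.2,"rz": 0,"gripper": 1},{"tx": 0,"ty": 0,"tz": 0,"rx": 0,"ry": -0.15,"rz": 0,"gripper": 1},{"tx": 0,"ty": 0,"tz": 0,"rx": 0,"ry": -0.1,"rz": 0,"gripper": 1},{"tx": 0,"ty": 0,"tz": 0,"rx": 0,"ry": -0.05,"rz": 0,"gripper": 1},{"tx": 0,"ty": 0,"tz": 0,"rx": 0,"ry": 0,"rz": 0,"gripper": 1},{"tx": 0,"ty": 0,"tz": 0,"rx": 0,"ry": 0,"rz": 0,"gripper": 1}]'

```text
time_s: 32.25
ee_pos: [703.4, 29.3, 211.7]
ee_rot: [-180.0, 0.0, -178.4]
force: [0.3, 0.3, -4.4]
gripper_width: 64.0
gripper_force: 45.0
```

```bash
python3 -c "
from h import *
tq()"
```

```text
33.05 [703.4  29.4 211.4] [-180.     0.  -178.4] 63.739539368121754
F [-0.213 -0.291 -4.255] [0.444 0.496 0.459] T [ 0.1013 -0.1048  0.0035] [0.0308 0.0355 0.0261]
```

Call:
send_rows --motion '[{"tx": 0,"ty": 0,"tz": 0,"rx": 0,"ry": -0.3,"rz": 0,"gripper": 1},{"tx": 0,"ty": 0,"tz": 0,"rx": 0,"ry": -0.3,"rz": 0,"gripper": 1},{"tx": 0,"ty": 0,"tz": 0,"rx": 0,"ry": -0.3,"rz": 0,"gripper": 1},{"tx": 0,"ty": 0,"tz": 0,"rx": 0,"ry": 0,"rz": 0,"gripper": 1},{"tx": 0,"ty": 0,"tz": 0,"rx": 0,"ry": 0,"rz": 0,"gripper": 1},{"tx": 0,"ty": 0,"tz": 0,"rx": 0,"ry": 0.2,"rz": 0,"gripper": 1},{"tx": 0,"ty": 0,"tz": 0,"rx": 0,"ry": 0.2,"rz": 0,"gripper": 1},{"tx": 0,"ty": 0,"tz": 0,"rx": 0,"ry": 0.2,"rz": 0,"gripper": 1},{"tx": 0,"ty": 0,"tz": 0,"rx": 0,"ry": 0.15,"rz": 0,"gripper": 1},{"tx": 0,"ty": 0,"tz": 0,"rx": 0,"ry": 0.1,"rz": 0,"gripper": 1},{"tx": 0,"ty": 0,"tz": 0,"rx": 0,"ry": 0.05,"rz": 0,"gripper": 1},{"tx": 0,"ty": 0,"tz": 0,"rx": 0,"ry": 0,"rz": 0,"gripper": 1}]'

```text
time_s: 34.55
ee_pos: [704.8, 29.4, 211.4]
ee_rot: [-180.0, 0.1, -178.4]
force: [0.1, -0.7, -4.4]
gripper_width: 63.6
gripper_force: 45.0
```

```bash
python3 -c "
from h import *
tq()
d=grab('scene')
cv2.imwrite('pics/s6.png',cv2.resize(d['frame'][130:290,180:420,::-1],(800,533),interpolation=cv2.INTER_CUBIC))"
```

```text
35.35 [703.4  29.4 211.4] [-179.99   -0.   -178.4 ] 63.754518447688355
F [-0.05  -0.057 -4.332] [0.468 0.48  0.399] T [ 0.1018 -0.2039 -0.0115] [0.0337 0.0316 0.0293]
```

View pics/s6.png

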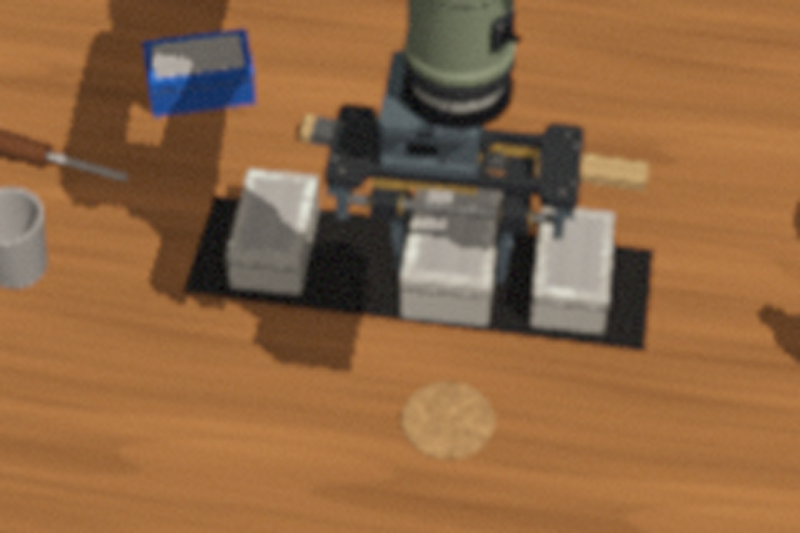

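The picture shows the tin level in the gripper at about (447,270), 20 cm up, so it only appears above the mat. The pad is at (448,420), and the measured TCP matches the pad's position. The 0.099 N m change again confirms the ball, so I'll hand in.

```bash
python3 -c "
from workcell import env
print(env.job_done())"
```

```text
the job is handed in; nothing more can be done
None
```

The rattling tin was the middle one of the row, and I handed the job in with it held level about 20 cm over the cork pad; the stick lies flat on the bench, the one silent tin I tested is back on the mat, and the third was never touched.

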